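Put the corer back in its graded rack and slide the rack strip home

TASK

Put away the corer that stands by itself, and leave the other one where it is beside the air fryer basket. Feel for the hole in the rack's graded row that fits its shank and set it in all the way to the bottom while the strip is still pulled out; only then slide the strip with it fully home against the stop at the small-hole end of the trough, and let go. Work gently, without forcing anything, and do not disturb the other things on the counter.

Things in the scene. Friction and masses are not known exactly. Their poses are not given: they have to be found in the camera images.
- corer_a: Vegetable corer upright on its foot: round steel shank 20 mm in diameter, 45 mm long (1 mm chamfer at the foot), above it a round wooden handle 31 mm in diameter, 45 mm high; 90 mm tall in all, about 0.12 kg. Origin: centre of the foot; z up along the axis. Fits the 20 mm hole. Either corer may be the one beside the fryer basket.
- corer_b: Vegetable corer upright on its foot: round steel shank 28 mm in diameter, 45 mm long (1 mm chamfer at the foot), above it a round wooden handle 31 mm in diameter, 45 mm high; 90 mm tall in all, about 0.12 kg. Origin: centre of the foot; z up along the axis. Fits the 28 mm hole. Either corer may be the one beside the fryer basket.
- rack: Fixed dark wooden trough, 72 mm (x) by 244 mm (y, from -108 to +136), 44 mm high. In it a pale wooden strip, 58 x 200 mm, top 48 mm above the counter, slides along y. Origin: on the counter under the place of the middle hole when the strip is home; z up. The pose is the trough's, the strip's is not measured. Forces above 30 N on the rack are too rough.
- row (a point): Where the middle hole's mouth is when the strip is home: on the strip's top, 48 mm above the rack's origin, same axes; fixed to the trough. Five holes in a row along y, 38 mm apart, for shanks of 16, 20, 24, 28, 32 mm; strip home, they are at y = -76, -38, 0, 38, 76 mm. Each is 1.5 mm wider than its shank, 1 mm chamfer, 30 mm deep (floor 18 mm above the counter).
- stop (a point): Inner face of the trough's end at -y, strip-top height, where the strip's small-hole end stops when home. At the start the strip (and every hole) stands 6 to 25 mm further to +y, by how much is not measured; it can go out to 28 mm. It slides stiffly (about 12 N), stays where left, and is moved by a corer seated in it.
- fryer_basket: Air fryer basket, dark steel open box 210 x 210 mm and 95 to 102 mm high, with a black handle 90 mm long on its -x side; stays put. Origin: centre of its underside. The corer to be left alone stands 140 to 160 mm from this point; the one to put away is more than 260 mm from it.
- dish: White porcelain dipping dish, 84 mm across, 28 mm high. Origin: centre of its underside. Bystander.
- garlic_press: Stainless steel lever garlic press lying flat, about 180 mm long along x, 50 mm wide, 32 mm high. Origin: under its middle. Bystander.
- glass_bowl: Small glass bowl with white snap lid, 120 mm across, 58 mm high. Origin: centre of its underside. Bystander.
- spatula: Yellow silicone spatula lying along its x, 270 mm long. Bystander.
- salt_mill: Dark wooden salt mill, 54 mm across, 125 mm high. Origin: centre of its underside. Bystander.
Not all that is in view belongs to the job. What is shaped like the corer_b but yellow is not meant.

How it is judged:
By the outcome, as a careful person would: the job done as asked, in the order asked, and still so for the second after the job is handed in, with the robot touching nothing.
It also fails if it takes over 70 s, if anything falls off the work surface, if the arm or the gripper's body presses on something with over 40 N, if the wrist force passes 120 N, or if a joint passes its speed limit or range.

ROBOT

A 7-joint arm with a two-finger parallel gripper is mounted at the origin on the work surface. World frame = base frame: x ahead of the robot, y to its left, z up, the work surface at z = 0. Lengths are in m, angles in rad, forces in N, time in s.
With the tool pointing down it reaches from about 0.425 to 0.925 m from the base axis. Payload 6.8 kg.
Tool frame: the origin (TCP) lies at the very end of the fingers, on their centre line; the grasp point (between the pads) lies ctrl.grip_point_offset behind it (ctrl.grip_point_offset is the distance from the TCP to the grasp point, in m); z points along the fingers, y is the direction in which the jaws open and shut (so a half turn about z gives the same grasp; the last joint's range is limited). The gripper opens to 85 mm and grips with 20 to 120 N. Pads are 22 mm wide; open, the fingers measure 114 mm over their backs; the gripper's body (76 mm by 85 mm) begins 54 mm behind the grasp point. The pads swing forward as they close: fully open they stand 13 mm farther back than shut.
Start: joints at [1.096, 0.477, 0.022, 1.555, -0.011, 1.109, -0.083], TCP at [0.242, -0.63, 0.231] pointing down, gripper open.
Joint ranges: [-2.96, 2.96], [-0.34, 2.1], [-1.41, 1.46], [0.24, 2.44], [-1.37, 4.51], [0.17, 1.92], [-2.96, 2.96]. Speed limits (rad/s): [2.39, 2.39, 3.14, 3.14, 3.14, 3.14, 3.14].

INTERFACE

Orientations are given as a unit quaternion [x, y, z, w].
In Python, from rig import status, imaging, job, nets, ctrl gives the robot as it stands. The module is installed in compiled form; this text tells all that it offers.
- The arm moves only by the tool drive_tool, never from a script. Its argument "steps" is a list of rows, each an object with "xyz": the shift along the tool's x, y, z scaled (see below), a list of three; "delta_rot": the turn, a rotation vector about the tool's x, y, z scaled (see below), a list of three. In form: [{"xyz": [x, y, z], "delta_rot": [wx, wy, wz]}, ...]. A call has 1 to 5 rows; each row shifts and turns the commanded pose from where the row before left it, along the tool's axes as they then stand; what a row does not reach is not made up. The controller multiplies each number of a shift by 0.04 m and each number of a turn by pi/4 rad. A row lasts 1/8 s, in which the tool goes at most 62.5 mm and 10.7 degrees, less where a joint would pass 70% of its speed; a pose out of reach is approached as far as the arm can. A call with a number of a shift or a turn outside -1 to 1 is refused whole. A call with a gripper value outside its range is refused whole. "grip" is the gripper's target within -1 to 1 (shut at 1, half-way at 0, fully open at -1), set as the call begins (left out, the last holds). The fingers move at their own pace and stop on an object; "grip_force" is the grip in N (left out, the last holds). Time passes only in rows, so rows that do not move let the fingers close. It gives the time, the measured TCP pose, the force and the opening at its end, in the units of the state.
- status.read_state(): the state, without advancing time (a new reading comes with each control period).
- imaging.read_camera(name): name is "scene" or "top" or "wrist"; returns a dict with "pixels" (400x640x3 uint8, red, green, blue), "intrinsics" (3x3 intrinsics, pixels), "k1" (the pictures are not rectified: a ray, as slopes to the right and down, at radius r is drawn at 1 + k1 r^2 times it, then the intrinsics apply), "R" (3x3) and "t" (3): a world point X has camera coordinates R X + t; the wrist camera has in their place "mount" (4x4, takes a point from camera to tool coordinates, whose origin is the TCP and whose axes are the flange's). Camera axes: x right, y down, z forward; pixel columns grow to the right and rows downward; lengths in m; the calibration is good to about 2 mm. A picture is of the moment at which its call begins: read the wrist's pose just before it. There is no depth.
- job.sign_off(): hands the job in, once; it reports no verdict.
Trained networks look in a picture, given as the dict that the camera call returned (one of the last four; its "shot" number tells which), for a name from the list of things; names that differ only in an ending like _2 or _b are one class to them, and where a whole thing is asked for, a point or a joint stands for the part that bears it (a point fixed in the world has none). Each returns a list of dicts, best first, with "confidence" (0 to 1); they miss things now and then, are a little off and sometimes report something else, mostly with a low value. They report only what shows in the picture. A call takes as long as a camera call. They do not tell look-alikes from the thing itself.
- nets.regions_of(thing, picture): "mask" (400x640 bool, what is visible of it) and "extent" ([centre column, centre row, width, height] in pixels, round what is visible of it).
The state is a dict: "clock": time; "joints": joint angles; "qvel": joint speeds; "joint_torque": joint torques, N m; "position": TCP position; "tcp_rot": TCP orientation; "force": force on the tool from outside, world axes, zero at the start; "torque": the same for the moment, N m; "grip_width": opening from 0.0 (shut) to 1.0 (fully open).
Only numpy, scipy, OpenCV 4.12 (cv2) and the standard library are available. Lean on these libraries where they do the work, as an engineer would, in place of code of your own. Each camera call takes 0.05 s, during which the arm holds its last target. There are 200 camera calls.

## Working session

There is one attempt and no reset: what is moved stays moved. The work goes in short steps, Python scripts to look and compute and a tool call to move; the robot and the scene stay as the last step left them, time stands still between calls to the robot, and variables do not carry over. Pictures are saved under pics/ and viewed, about 8 in all and at most 12, crops included, and the job is handed in when it is done.

Besides the shell and the picture viewer there is one more tool, called after "Emit:" as name([rows], argument=value, ...), one row to a line, values as JSON. drive_tool: Moves the arm, as the interface text tells. Its arguments: {"type":"object","properties":{"steps":{"type":"array"},"grip":{"type":"number"},"grip_force":{"type":"number"}},"required":["steps"]}

```bash
mkdir -p pics; cat > h.py <<'E'
import numpy as np, cv2
from rig import status, imaging, job, nets, ctrl
def save(p,n): cv2.imwrite('pics/'+n, p['pixels'][:,:,::-1])
def ray(p,uv):
    K=np.array(p['intrinsics']); d=np.array([(uv[0]-K[0,2])/K[0,0],(uv[1]-K[1,2])/K[1,1]])
    s=d.copy()
    for _ in range(20): s=d/(1+p['k1']*(s@s))
    return np.array([s[0],s[1],1.])
def ext(p,st=None):
    if 'R' in p: return np.array(p['R']),np.array(p['t'])
    from scipy.spatial.transform import Rotation as Ro
    T=np.eye(4);T[:3,:3]=Ro.from_quat(st['tcp_rot']).as_matrix();T[:3,3]=st['position']
    M=np.linalg.inv(T@np.array(p['mount'])); return M[:3,:3],M[:3,3]
def onz(p,uv,z,st=None):
    R,t=ext(p,st); c=-R.T@t; d=R.T@ray(p,uv); return c+d*(z-c[2])/d[2]
def proj(p,X,st=None):
    R,t=ext(p,st); c=R@np.array(X)+t; s=c[:2]/c[2]; s=s*(1+p['k1']*(s@s)); K=np.array(p['intrinsics'])
    return np.array([K[0,0]*s[0]+K[0,2],K[1,1]*s[1]+K[1,2]])
E
python3 - <<'E'
from h import *
st=status.read_state(); print({k:np.round(v,3) for k,v in st.items()}, ctrl.grip_point_offset)
for n in ['scene','top']:
    p=imaging.read_camera(n); save(p,n+'0.png'); R,t=ext(p); print(n,'cam',np.round(-R.T@t,3),np.round(R,2).tolist(),p['k1'])
    for th in ['corer_a','rack','fryer_basket','dish','garlic_press','glass_bowl','spatula','salt_mill']:
        for r in nets.regions_of(th,p)[:4]:
            e=r['extent']; print(th,round(r['confidence'],2),np.round(e,0),np.round(onz(p,e[:2],0.045),3))
E
```

```text
{'clock': np.float64(0.0), 'joints': array([ 1.096,  0.478,  0.022,  1.556, -0.012,  1.109, -0.083]), 'qvel': array([ 0.001, -0.001,  0.   , -0.001,  0.   ,  0.001,  0.001]), 'joint_torque': array([-1.0000e-03, -5.9645e+01,  1.6070e+00, -2.8120e+01,  1.2000e-02,
        9.0000e-03,  0.0000e+00]), 'position': array([ 0.242, -0.63 ,  0.23 ]), 'tcp_rot': array([ 0.983,  0.182, -0.   , -0.001]), 'force': array([ 0.156, -0.245,  0.521]), 'torque': array([-0.015,  0.025,  0.024]), 'grip_width': np.float64(0.998)} 0.0187
scene cam [1.328 0.402 0.644] [[-0.46, 0.89, 0.01], [0.5, 0.27, -0.82], [-0.73, -0.37, -0.57]] -0.07644813041803727
corer_a 0.85 [376. 185.   7.  32.] [0.412 0.133 0.045]
corer_a 0.65 [353. 188.  12.  29.] [0.455 0.083 0.045]
corer_a 0.59 [244. 173.  14.  32.] [ 0.529 -0.225  0.045]
corer_a 0.57 [342. 175.  14.  31.] [0.406 0.029 0.045]
rack 0.9 [335. 234. 102.  64.] [0.658 0.121 0.045]
fryer_basket 0.68 [200. 160. 103.  69.] [ 0.529 -0.385  0.045]
dish 0.94 [292. 171.  30.  16.] [ 0.457 -0.107  0.045]
garlic_press 0.89 [483. 229.  48.  44.] [0.477 0.429 0.045]
glass_bowl 0
[... 314 characters left out ...]
3 0.125 0.045]
corer_a 0.66 [323. 215.  12.  19.] [0.532 0.013 0.045]
corer_a 0.56 [301. 245.  15.  21.] [0.467 0.071 0.045]
corer_a 0.43 [324. 265.  16.  13.] [0.416 0.023 0.045]
rack 0.65 [284. 179. 102.  38.] [0.625 0.096 0.045]
fryer_basket 0.59 [495. 215. 123. 140.] [ 0.49  -0.388  0.045]
fryer_basket 0.53 [196. 218.  24. 110.] [0.554 0.308 0.045]
dish 0.86 [394. 262.  38.  34.] [ 0.407 -0.136  0.045]
garlic_press 0.62 [160. 278.  59.  66.] [0.424 0.4   0.045]
glass_bowl 0.62 [400. 137.  48.  49.] [ 0.703 -0.19   0.045]
spatula 0.78 [196. 219.  23. 110.] [0.551 0.309 0.045]
spatula 0.16 [394. 261.  32.  30.] [ 0.409 -0.137  0.045]
salt_mill 0.55 [151. 196.  37.  32.] [0.618 0.416 0.045]
```

```bash
python3 - <<'E'
import cv2
a=cv2.imread('pics/scene0.png')[130:310,160:520];b=cv2.imread('pics/top0.png')[100:320,130:490]
cv2.imwrite('pics/s1.png',cv2.resize(a,None,fx=2.2,fy=2.2,interpolation=cv2.INTER_CUBIC));cv2.imwrite('pics/t1.png',cv2.resize(b,None,fx=2.2,fy=2.2,interpolation=cv2.INTER_CUBIC))
E
```

```text
(no output)
```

View pics/s1.png

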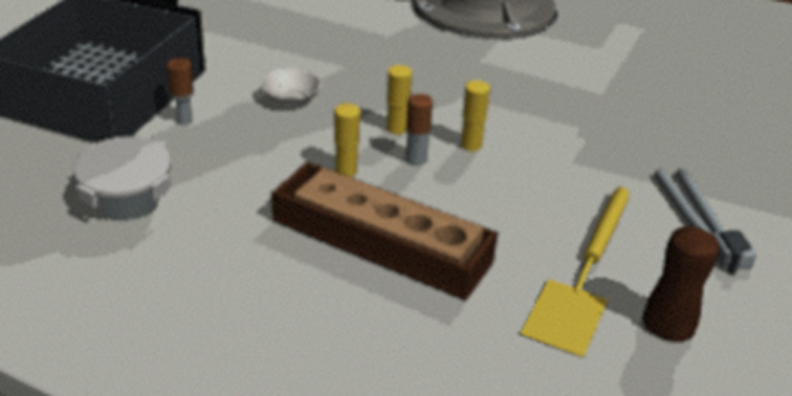

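View pics/t1.png

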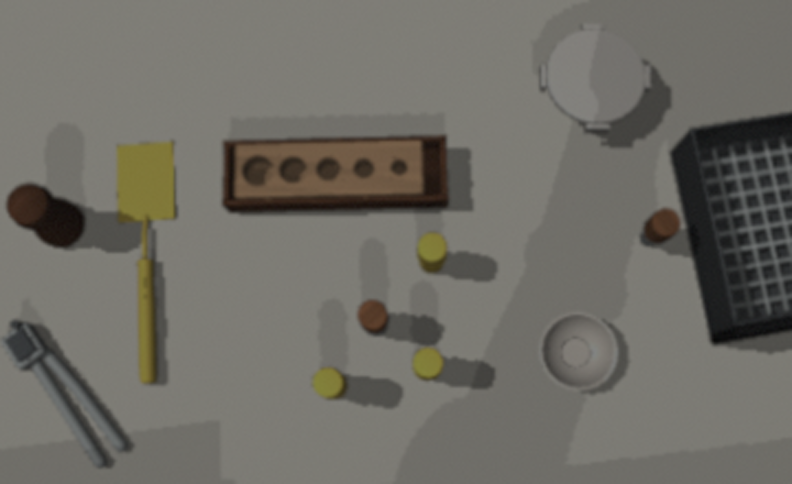

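The top view shows the lone corer at crop (373,316), which is pixel (299.5,243.6) in the full frame, with three yellow look-alikes round it. Its shank is nearly as wide as its handle, so it should be corer_b (28 mm). The other, thin-shanked one stands by the basket at crop (662,225). The rack's small-hole end points toward world -y, and the strip is pulled out by roughly 15–20 mm.

```bash
cat >> h.py <<'E'
from scipy.spatial.transform import Rotation as Ro
def plan(xyz,yaw=None,n=None):
    st=status.read_state(); R0=Ro.from_quat(st['tcp_rot']); p=np.array(st['position'])
    d=np.array(xyz)-p
    w=np.zeros(3)
    if yaw is not None: # yaw = world angle of tool x, tool down
        Rt=Ro.from_euler('z',yaw)*Ro.from_euler('x',np.pi); w=(R0.inv()*Rt).as_rotvec()
    print('pos',p.round(4),'tool-shift units',(R0.inv().apply(d)/0.04).round(3),'rot units',(w/(np.pi/4)).round(3))
E
python3 - <<'E'
from h import *
p=imaging.read_camera('top'); 
print('corer top',onz(p,(299.5,243.6),.09))
f=lambda x,y:(130+x/2.2,100+y/2.2)
for c in [(257,169),(292,169),(328,168),(364,167),(399,167)]: print('hole',onz(p,f(*c),.048).round(4))
for c in [(224,142),(446,137),(226,210),(447,205)]: print('corner',onz(p,f(*c),.044).round(4))
for c in [(431,245),(328,381),(427,361)]: print('yellow',onz(p,f(*c),.09).round(4))
plan((.52,.08,.30),0)
E
```

```text
corer top [0.46550518 0.07259914 0.09      ]
hole [0.6398 0.1829 0.048 ]
hole [0.6359 0.1455 0.048 ]
hole [0.633 0.107 0.048]
hole [0.6301 0.0686 0.048 ]
hole [0.6263 0.0314 0.048 ]
corner [0.6748 0.2171 0.044 ]
corner [ 0.6555 -0.0224  0.044 ]
corner [0.5993 0.2196 0.044 ]
corner [ 0.5806 -0.0153  0.044 ]
yellow [0.531  0.0076 0.09  ]
yellow [0.4059 0.1227 0.09  ]
yellow [0.4156 0.0237 0.09  ]
pos [ 0.2421 -0.6301  0.2313] tool-shift units [ 12.852 -14.079  -1.717] rot units [ 0.    -0.     0.467]
```

Emit:
drive_tool([
  {"xyz":[0.86,-0.94,-0.12],"delta_rot":[0,0,0]},
  {"xyz":[0.86,-0.94,-0.12],"delta_rot":[0,0,0]},
  {"xyz":[0.86,-0.94,-0.12],"delta_rot":[0,0,0]},
  {"xyz":[0.86,-0.94,-0.12],"delta_rot":[0,0,0]},
  {"xyz":[0.86,-0.94,-0.12],"delta_rot":[0,0,0]},
])

```text
clock: 1.58
position: [0.3358, -0.3914, 0.2557]
tcp_rot: [0.983, 0.182, 0.0, 0.0]
force: [0.4, 0.1, -0.6]
grip_width: 1.0
```

Emit:
drive_tool([
  {"xyz":[0.86,-0.94,-0.12],"delta_rot":[0,0,0]},
  {"xyz":[0.86,-0.94,-0.12],"delta_rot":[0,0,0]},
  {"xyz":[0.86,-0.94,-0.12],"delta_rot":[0,0,0]},
  {"xyz":[0.86,-0.94,-0.12],"delta_rot":[0,0,0]},
  {"xyz":[0.86,-0.94,-0.12],"delta_rot":[0,0,0]},
])

```text
clock: 2.2
position: [0.4288, -0.1542, 0.2798]
tcp_rot: [0.983, 0.182, 0.0, 0.0]
force: [0.6, -0.5, -0.9]
grip_width: 1.0
```

Emit:
drive_tool([
  {"xyz":[0.86,-0.94,-0.12],"delta_rot":[0,0,0]},
  {"xyz":[0.86,-0.94,-0.12],"delta_rot":[0,0,0]},
  {"xyz":[0.86,-0.94,-0.12],"delta_rot":[0,0,0]},
  {"xyz":[0.86,-0.94,-0.12],"delta_rot":[0,0,0]},
  {"xyz":[0.86,-0.94,-0.12],"delta_rot":[0,0,0]},
])

```text
clock: 2.82
position: [0.522, 0.0828, 0.3037]
tcp_rot: [0.983, 0.182, 0.0, 0.0]
force: [1.1, -0.7, 0.5]
grip_width: 1.003
```

Emit:
drive_tool([
  {"xyz":[0,0,0],"delta_rot":[0,0,0.2]},
  {"xyz":[0,0,0],"delta_rot":[0,0,0.2]},
  {"xyz":[0,0,0],"delta_rot":[0,0,0.18]},
  {"xyz":[0,0,0],"delta_rot":[0,0,0]},
])

```text
clock: 3.32
position: [0.5215, 0.0814, 0.3034]
tcp_rot: [0.999, -0.044, 0.0, 0.0]
force: [0.7, 0.3, -0.5]
grip_width: 0.999
```

```bash
python3 - <<'E'
from h import *
st=status.read_state(); p=imaging.read_camera('wrist'); save(p,'w0.png'); np.savez('w0.npz',pos=st['position'],q=st['tcp_rot'])
print(st['clock'],st['position'],st['tcp_rot'],st['force'],np.array(p['mount']).round(3).tolist())
for r in nets.regions_of('corer_b',p)[:5]: e=r['extent'];print(round(r['confidence'],2),np.round(e,0),onz(p,e[:2],.09,st).round(4))
for r in nets.regions_of('rack',p)[:2]: e=r['extent'];print(round(r['confidence'],2),np.round(e,0),onz(p,e[:2],.044,st).round(4))
E
```

```text
3.325 [0.52150604 0.08143063 0.30341054] [ 9.99044199e-01 -4.37111776e-02  1.30050749e-04  6.77846922e-05] [ 0.69291462  0.34564282 -0.51786735] [[0.001, -0.953, -0.304, 0.078], [1.0, 0.001, 0.001, -0.001], [-0.0, -0.304, 0.953, -0.142], [0.0, 0.0, 0.0, 1.0]]
0.91 [544. 145.  69.  28.] [ 0.5337 -0.2025  0.09  ]
0.85 [362. 233.  26.  39.] [0.4328 0.0278 0.09  ]
0.78 [371. 158.  31.  27.] [0.535  0.0133 0.09  ]
0.66 [294. 246.  22.  46.] [0.422  0.1234 0.09  ]
0.65 [324. 205.  22.  32.] [0.4775 0.077  0.09  ]
0.85 [292.  85. 189.  56.] [0.6316 0.1054 0.044 ]
```

View pics/w0.png

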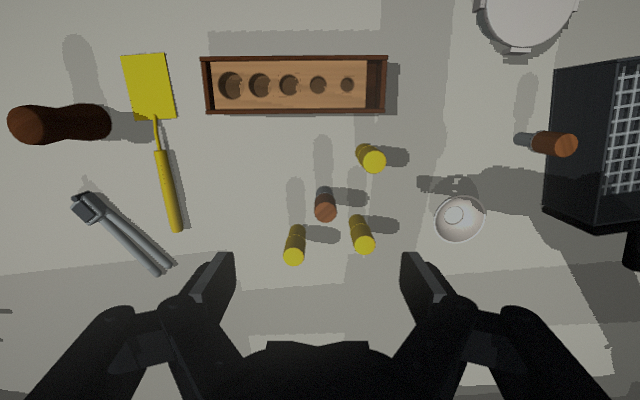

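The wrist view shows the lone corer's top at about (326,211), the rack's holes along row 85 (columns 231–347) with the strip gap on the right, and the other corer at (555,144) with its thin shank visible. I'll pin down the corer's top.

```bash
python3 - <<'E'
from h import *
st=status.read_state(); p=imaging.read_camera('wrist')
a=p['pixels'][180:235,300:350]; cv2.imwrite('pics/c1.png',cv2.resize(a[:,:,::-1],None,fx=7,fy=7,interpolation=cv2.INTER_NEAREST))
t=imaging.read_camera('top')
for X in [(.4655,.0726,.09),(.467,.075,.09)]: print(X,proj(p,X,st).round(1),proj(t,X).round(1))
for uv in [(326,211),(325,208),(326,214)]: print(onz(p,uv,.09,st).round(4))
for uv in [(231,86),(260,85),(289,84.5),(318,84.5),(347,84.5)]: print('hole',onz(p,uv,.048,st).round(4))
for uv in [(201,57),(388,55),(209,115),(385,115)]: print('corner',onz(p,uv,.044,st).round(4))
E
```

```text
(0.4655, 0.0726, 0.09) [327.8 213.6] [299.5 243.6]
(0.467, 0.075, 0.09) [326.  212.7] [298.3 243. ]
[0.4694 0.0748 0.09  ]
[0.4737 0.0758 0.09  ]
[0.4652 0.0751 0.09  ]
hole [0.6375 0.1851 0.048 ]
hole [0.6354 0.1472 0.048 ]
hole [0.6327 0.1094 0.048 ]
hole [0.6295 0.0718 0.048 ]
hole [0.6263 0.0342 0.048 ]
corner [0.6758 0.2187 0.044 ]
corner [ 0.6575 -0.0205  0.044 ]
corner [0.6042 0.2224 0.044 ]
corner [ 0.5838 -0.0155  0.044 ]
```

View pics/c1.png

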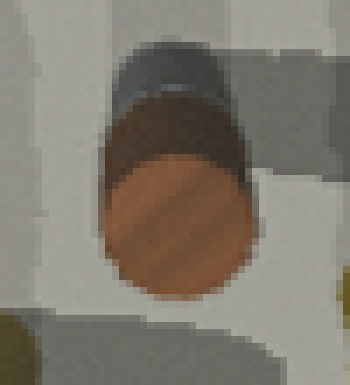

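The crop shows the top face centred at about pixel (325.4,212.3), and the shank is about 0.85 of the handle's width, so it's the 28 mm corer_b. It stands at about (0.468, 0.075).

```bash
python3 - <<'E'
from h import *
plan((.468,.0753,.16),np.radians(-4.8)); plan((.468,.0753,.051),np.radians(-4.8))
E
```

```text
pos [0.5215 0.0813 0.3033] tool-shift units [-1.32   0.267  3.583] rot units [ 0.    -0.    -0.005]
pos [0.5215 0.0813 0.3033] tool-shift units [-1.32   0.267  6.308] rot units [ 0.    -0.    -0.005]
```

Emit:
drive_tool([
  {"xyz":[-0.33,0.067,0.9],"delta_rot":[0,0,0]},
  {"xyz":[-0.33,0.067,0.9],"delta_rot":[0,0,0]},
  {"xyz":[-0.33,0.067,0.9],"delta_rot":[0,0,0]},
  {"xyz":[-0.33,0.067,0.88],"delta_rot":[0,0,0]},
  {"xyz":[0,0,0],"delta_rot":[0,0,0]},
])

```text
clock: 4.2
position: [0.4655, 0.0747, 0.1583]
tcp_rot: [0.999, -0.044, -0.003, 0.001]
force: [0.4, -0.4, 0.4]
grip_width: 1.002
```

```bash
python3 - <<'E'
from h import *
st=status.read_state(); p=imaging.read_camera('wrist'); save(p,'w1.png')
for X in [(.468,.0753,.09)]: print(X,proj(p,X,st).round(1))
plan((.468,.0753,.051))
E
```

```text
(0.468, 0.0753, 0.09) [316.9 209.3]
pos [0.4677 0.0753 0.1601] tool-shift units [ 0.012 -0.     2.726] rot units [0. 0. 0.]
```

View pics/w1.png

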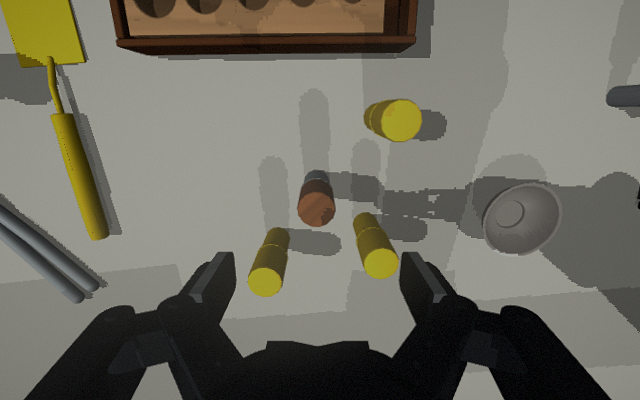

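The corer's top is at (316,209), right where I predicted, so I'm going down.

Emit:
drive_tool([
  {"xyz":[0,0,0.7],"delta_rot":[0,0,0]},
  {"xyz":[0,0,0.7],"delta_rot":[0,0,0]},
  {"xyz":[0,0,0.7],"delta_rot":[0,0,0]},
  {"xyz":[0,0,0.62],"delta_rot":[0,0,0]},
  {"xyz":[0,0,0],"delta_rot":[0,0,0]},
])

```text
clock: 4.88
position: [0.469, 0.0756, 0.0515]
tcp_rot: [0.999, -0.044, -0.0, -0.0]
force: [0.6, 0.2, 1.1]
grip_width: 1.0
```

Emit:
drive_tool([
  {"xyz":[0,0,0],"delta_rot":[0,0,0]},
  {"xyz":[0,0,0],"delta_rot":[0,0,0]},
  {"xyz":[0,0,0],"delta_rot":[0,0,0]},
  {"xyz":[0,0,0],"delta_rot":[0,0,0]},
  {"xyz":[0,0,0],"delta_rot":[0,0,0]},
], grip=1, grip_force=40)

```text
clock: 5.5
position: [0.4687, 0.0754, 0.0522]
tcp_rot: [0.999, -0.044, 0.001, 0.0]
force: [-0.7, -0.2, 6.2]
grip_width: 0.35
```

Emit:
drive_tool([
  {"xyz":[0,0,0],"delta_rot":[0,0,0]},
  {"xyz":[0,0,0],"delta_rot":[0,0,0]},
  {"xyz":[0,0,0],"delta_rot":[0,0,0]},
])

```text
clock: 5.88
position: [0.4687, 0.0754, 0.0523]
tcp_rot: [0.999, -0.044, 0.001, 0.0]
force: [-1.7, -0.7, 6.8]
grip_width: 0.351
```

Emit:
drive_tool([
  {"xyz":[0,0,-0.5],"delta_rot":[0,0,0]},
  {"xyz":[0,0,-0.8],"delta_rot":[0,0,0]},
  {"xyz":[0,0,-0.8],"delta_rot":[0,0,0]},
  {"xyz":[0,0,-0.6],"delta_rot":[0,0,0]},
  {"xyz":[0,0,0],"delta_rot":[0,0,0]},
])

```text
clock: 6.5
position: [0.4691, 0.0756, 0.1609]
tcp_rot: [0.999, -0.045, 0.002, -0.0]
force: [0.0, -0.4, -1.4]
grip_width: 0.355
```

```bash
python3 - <<'E'
from h import *
s=status.read_state();print(s['force'],s['grip_width']); plan((.55,.14,.165))
E
```

```text
[ 0.03974535 -0.35208884 -1.43710583] 0.3551942093478416
pos [0.4691 0.0756 0.1609] tool-shift units [ 1.871 -1.784 -0.093] rot units [0. 0. 0.]
```

Emit:
drive_tool([
  {"xyz":[0.62,-0.6,-0.03],"delta_rot":[0,0,0]},
  {"xyz":[0.62,-0.6,-0.03],"delta_rot":[0,0,0]},
  {"xyz":[0.62,-0.6,-0.03],"delta_rot":[0,0,0]},
  {"xyz":[0,0,0],"delta_rot":[0,0,0]},
  {"xyz":[0,0,0],"delta_rot":[0,0,0]},
])

```text
clock: 7.12
position: [0.5472, 0.1398, 0.1615]
tcp_rot: [0.999, -0.044, -0.001, 0.001]
force: [0.1, 0.1, -2.2]
grip_width: 0.356
```

```bash
python3 - <<'E'
from h import *
st=status.read_state(); p=imaging.read_camera('wrist'); save(p,'w2.png'); np.savez('w2.npz',pos=st['position'],q=st['tcp_rot'])
print(st['position'])
E
```

```text
[0.54720599 0.1398402  0.16146184]
```

View pics/w2.png

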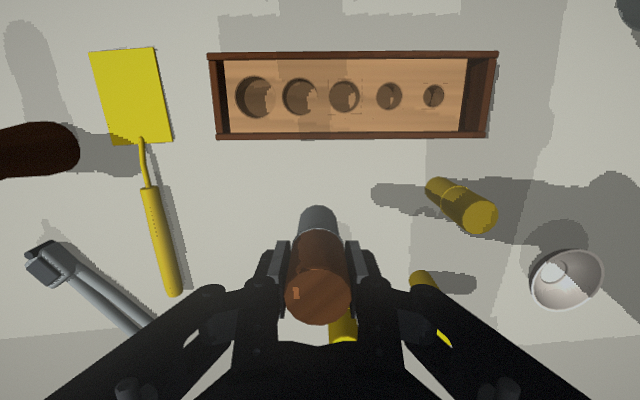

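```bash
python3 - <<'E'
from h import *
z=np.load('w2.npz'); st={'position':z['pos'],'tcp_rot':z['q']}
p=imaging.read_camera('wrist')
H=[onz(p,uv,.048,st) for uv in [(255,97),(300,97),(344.5,96.5),(389,96),(433.5,96)]]
for h in H: print(h.round(4))
for uv in [(208,55),(498,53),(218,138),(489,137)]: print('corner',onz(p,uv,.044,st).round(4))
print('strip ends',onz(p,(225,95),.048,st).round(4),onz(p,(467,95),.048,st).round(4))
im=p['pixels'][:,:,::-1].copy(); R=Ro.from_quat(st['tcp_rot']).as_matrix()
a=np.linspace(0,6.283,60)
d=[1.5,.75,0,0,0]
for k,r in zip(range(5),[.01675,.01475,.01275,.01075,.00875]):
    for t in a:
        u=proj(p,H[k]+[r*np.cos(t),r*np.sin(t),0],st); im[int(round(u[1])),int(round(u[0]))]=(0,255,0)
for dz,r,c in [(.0523,.014,(255,0,255)),(-.0377,.0155,(255,255,0))]:
    for t in a:
        u=proj(p,st['position']+R@[r*np.cos(t),r*np.sin(t),dz],st); im[int(round(u[1])),int(round(u[0]))]=c
cv2.imwrite('pics/o2.png',cv2.resize(im[40:340,200:510],None,fx=1.95,fy=1.95,interpolation=cv2.INTER_NEAREST))
E
```

```text
[0.6389 0.1852 0.048 ]
[0.6355 0.1473 0.048 ]
[0.6326 0.1097 0.048 ]
[0.6298 0.0721 0.048 ]
[0.6266 0.0344 0.048 ]
corner [0.6751 0.2199 0.044 ]
corner [ 0.6562 -0.0198  0.044 ]
corner [0.6077 0.2244 0.044 ]
corner [ 0.5874 -0.0185  0.044 ]
strip ends [0.6427 0.2103 0.048 ] [0.6251 0.0059 0.048 ]
```

View pics/o2.png

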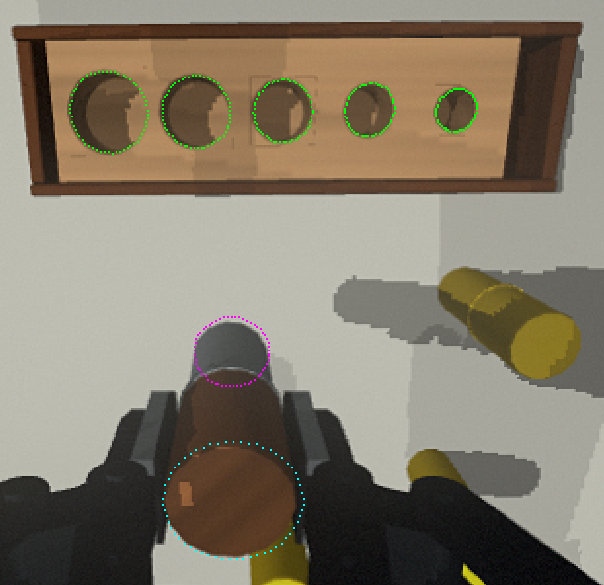

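The overlay shows the hole model landing on the mouths. The second hole from the left (28 mm) fits at (0.6355, 0.1473). The held corer's foot sits about 1.3 mm toward the robot from the TCP axis.

```bash
python3 - <<'E'
from h import *
plan((.6367,.147,.113),np.radians(-4.8))
E
```

```text
pos [0.5473 0.1395 0.1621] tool-shift units [ 2.21  -0.389  1.223] rot units [ 0.002  0.002 -0.007]
```

Emit:
drive_tool([
  {"xyz":[0.6,-0.1,0],"delta_rot":[0,0,0]},
  {"xyz":[0.6,-0.1,0.2],"delta_rot":[0,0,0]},
  {"xyz":[0.6,-0.1,0.4],"delta_rot":[0,0,0]},
  {"xyz":[0.41,-0.09,0.62],"delta_rot":[0,0,0]},
  {"xyz":[0,0,0],"delta_rot":[0,0,0]},
])

```text
clock: 7.85
position: [0.6367, 0.1468, 0.1118]
tcp_rot: [0.999, -0.045, -0.002, 0.001]
force: [-0.2, 0.1, -1.3]
grip_width: 0.352
```

Emit:
drive_tool([
  {"xyz":[0,0,0],"delta_rot":[0,0,0]},
  {"xyz":[0,0,0],"delta_rot":[0,0,0]},
])

```text
clock: 8.1
position: [0.6378, 0.1482, 0.1153]
tcp_rot: [0.999, -0.044, 0.001, -0.0]
force: [-0.1, -0.0, -2.0]
grip_width: 0.354
```

```bash
python3 - <<'E'
from h import *
print(status.read_state()['force']);plan((.6367,.147,.103),np.radians(-4.8))
E
```

```text
[-0.09558866 -0.04593736 -2.02648893]
pos [0.6378 0.1482 0.1153] tool-shift units [-0.024  0.033  0.308] rot units [-0.    -0.002 -0.006]
```

Now I'll correct sideways and descend slowly, watching the force.

Emit:
drive_tool([
  {"xyz":[-0.024,0.033,0.1],"delta_rot":[0,0,0]},
  {"xyz":[0,0,0.1],"delta_rot":[0,0,0]},
  {"xyz":[0,0,0.1],"delta_rot":[0,0,0]},
  {"xyz":[0,0,0],"delta_rot":[0,0,0]},
])

```text
clock: 8.6
position: [0.6365, 0.1469, 0.1015]
tcp_rot: [0.999, -0.044, -0.0, 0.0]
force: [0.4, -0.4, -2.0]
grip_width: 0.352
```

Emit:
drive_tool([
  {"xyz":[0,0,0.05],"delta_rot":[0,0,0]},
  {"xyz":[0,0,0.05],"delta_rot":[0,0,0]},
  {"xyz":[0,0,0],"delta_rot":[0,0,0]},
])

```text
clock: 8.98
position: [0.6367, 0.147, 0.0979]
tcp_rot: [0.999, -0.044, -0.0, 0.0]
force: [-1.0, 0.2, -1.4]
grip_width: 0.349
```

Emit:
drive_tool([
  {"xyz":[0,0,0.05],"delta_rot":[0,0,0]},
  {"xyz":[0,0,0.05],"delta_rot":[0,0,0]},
  {"xyz":[0,0,0],"delta_rot":[0,0,0]},
])

```text
clock: 9.35
position: [0.6367, 0.1469, 0.0939]
tcp_rot: [0.999, -0.044, -0.0, 0.0]
force: [0.2, -0.4, -1.3]
grip_width: 0.352
```

Emit:
drive_tool([
  {"xyz":[0,0,0.05],"delta_rot":[0,0,0]},
  {"xyz":[0,0,0.05],"delta_rot":[0,0,0]},
  {"xyz":[0,0,0],"delta_rot":[0,0,0]},
])

```text
clock: 9.72
position: [0.6367, 0.147, 0.0899]
tcp_rot: [0.999, -0.044, -0.0, 0.0]
force: [0.5, -0.6, -1.0]
grip_width: 0.355
```

Emit:
drive_tool([
  {"xyz":[0,0,0.1],"delta_rot":[0,0,0]},
  {"xyz":[0,0,0.1],"delta_rot":[0,0,0]},
  {"xyz":[0,0,0.1],"delta_rot":[0,0,0]},
  {"xyz":[0,0,0],"delta_rot":[0,0,0]},
])

```text
clock: 10.22
position: [0.6365, 0.1469, 0.0775]
tcp_rot: [0.999, -0.044, -0.0, 0.0]
force: [0.2, 0.1, -1.0]
grip_width: 0.352
```

Emit:
drive_tool([
  {"xyz":[0,0,0.05],"delta_rot":[0,0,0]},
  {"xyz":[0,0,0.05],"delta_rot":[0,0,0]},
  {"xyz":[0,0,0],"delta_rot":[0,0,0]},
])

```text
clock: 10.6
position: [0.6367, 0.147, 0.0739]
tcp_rot: [0.999, -0.044, -0.0, 0.0]
force: [-0.2, -1.0, -1.5]
grip_width: 0.35
```

Emit:
drive_tool([
  {"xyz":[0,0,0.05],"delta_rot":[0,0,0]},
  {"xyz":[0,0,0.02],"delta_rot":[0,0,0]},
  {"xyz":[0,0,0],"delta_rot":[0,0,0]},
])

```text
clock: 10.98
position: [0.6368, 0.147, 0.0712]
tcp_rot: [0.999, -0.044, -0.0, 0.0]
force: [0.6, -1.2, -2.0]
grip_width: 0.35
```

Emit:
drive_tool([
  {"xyz":[0,0,0.02],"delta_rot":[0,0,0]},
  {"xyz":[0,0,0],"delta_rot":[0,0,0]},
])

```text
clock: 11.22
position: [0.6368, 0.147, 0.0704]
tcp_rot: [0.999, -0.044, -0.0, 0.0]
force: [0.5, 0.9, -1.2]
grip_width: 0.353
```

Emit:
drive_tool([
  {"xyz":[0,0,0.025],"delta_rot":[0,0,0]},
  {"xyz":[0,0,0],"delta_rot":[0,0,0]},
])

```text
clock: 11.48
position: [0.637, 0.1471, 0.0703]
tcp_rot: [0.999, -0.044, 0.0, 0.0]
force: [-1.4, -1.3, 4.6]
grip_width: 0.353
```

Emit:
drive_tool([
  {"xyz":[0,0,0.025],"delta_rot":[0,0,0]},
  {"xyz":[0,0,0],"delta_rot":[0,0,0]},
])

```text
clock: 11.72
position: [0.6372, 0.1471, 0.0703]
tcp_rot: [0.999, -0.044, 0.0, 0.0]
force: [-4.5, -1.3, 11.7]
grip_width: 0.351
```

It's bottomed out: contact at TCP z 0.0703 matches the hole floor, and the side forces are small. I'll ease the downward push and begin sliding along tool +y, which is rack -y.

Emit:
drive_tool([
  {"xyz":[0,0,-0.025],"delta_rot":[0,0,0]},
  {"xyz":[0,0,0],"delta_rot":[0,0,0]},
  {"xyz":[0,0.04,0],"delta_rot":[0,0,0]},
  {"xyz":[0,0,0],"delta_rot":[0,0,0]},
], grip_force=60)

```text
clock: 12.22
position: [0.637, 0.1468, 0.0704]
tcp_rot: [0.999, -0.044, 0.001, -0.001]
force: [-2.3, 1.7, 5.9]
grip_width: 0.347
```

Emit:
drive_tool([
  {"xyz":[0,0.03,0],"delta_rot":[0,0,0]},
  {"xyz":[0,0,0],"delta_rot":[0,0,0]},
])

```text
clock: 12.48
position: [0.6372, 0.1461, 0.0704]
tcp_rot: [0.999, -0.044, 0.001, -0.001]
force: [-0.9, 3.4, 6.4]
grip_width: 0.351
```

Emit:
drive_tool([
  {"xyz":[0,0.03,0],"delta_rot":[0,0,0]},
  {"xyz":[0,0,0],"delta_rot":[0,0,0]},
])

```text
clock: 12.72
position: [0.6372, 0.1453, 0.0704]
tcp_rot: [0.999, -0.044, 0.001, -0.002]
force: [-0.6, 4.7, 5.7]
grip_width: 0.348
```

Emit:
drive_tool([
  {"xyz":[0,0.04,0],"delta_rot":[0,0,0]},
  {"xyz":[0,0.04,0],"delta_rot":[0,0,0]},
  {"xyz":[0,0,0],"delta_rot":[0,0,0]},
])

```text
clock: 13.1
position: [0.6371, 0.145, 0.0705]
tcp_rot: [0.999, -0.043, 0.002, -0.003]
force: [0.5, 9.8, 1.7]
grip_width: 0.347
```

Emit:
drive_tool([
  {"xyz":[0,0.04,0],"delta_rot":[0,0,0]},
  {"xyz":[0,0.04,0],"delta_rot":[0,0,0]},
  {"xyz":[0,0,0],"delta_rot":[0,0,0]},
])

```text
clock: 13.48
position: [0.6368, 0.1428, 0.0705]
tcp_rot: [0.999, -0.043, 0.002, -0.004]
force: [1.8, 11.1, 2.0]
grip_width: 0.349
```

Emit:
drive_tool([
  {"xyz":[0,0.04,0],"delta_rot":[0,0,0]},
  {"xyz":[0,0.04,0],"delta_rot":[0,0,0]},
  {"xyz":[0,0,0],"delta_rot":[0,0,0]},
])

```text
clock: 13.85
position: [0.6366, 0.1396, 0.0705]
tcp_rot: [0.999, -0.043, 0.002, -0.004]
force: [2.0, 12.0, 1.8]
grip_width: 0.355
```

Emit:
drive_tool([
  {"xyz":[0,0.04,0],"delta_rot":[0,0,0]},
  {"xyz":[0,0.04,0],"delta_rot":[0,0,0]},
  {"xyz":[0,0.04,0],"delta_rot":[0,0,0]},
  {"xyz":[0,0,0],"delta_rot":[0,0,0]},
])

```text
clock: 14.35
position: [0.6362, 0.1348, 0.0705]
tcp_rot: [0.999, -0.043, 0.002, -0.004]
force: [1.6, 11.3, 2.0]
grip_width: 0.347
```

Emit:
drive_tool([
  {"xyz":[0,0.04,0],"delta_rot":[0,0,0]},
  {"xyz":[0,0.04,0],"delta_rot":[0,0,0]},
  {"xyz":[0,0,0],"delta_rot":[0,0,0]},
])

```text
clock: 14.72
position: [0.636, 0.1317, 0.0705]
tcp_rot: [0.999, -0.043, 0.002, -0.004]
force: [1.9, 11.1, 2.3]
grip_width: 0.349
```

Emit:
drive_tool([
  {"xyz":[0,0.04,0],"delta_rot":[0,0,0]},
  {"xyz":[0,0.04,0],"delta_rot":[0,0,0]},
  {"xyz":[0,0,0],"delta_rot":[0,0,0]},
])

```text
clock: 15.1
position: [0.6357, 0.1284, 0.0705]
tcp_rot: [0.999, -0.043, 0.002, -0.004]
force: [1.2, 12.1, 2.9]
grip_width: 0.352
```

Emit:
drive_tool([
  {"xyz":[0,0.03,0],"delta_rot":[0,0,0]},
  {"xyz":[0,0.03,0],"delta_rot":[0,0,0]},
  {"xyz":[0,0,0],"delta_rot":[0,0,0]},
])

```text
clock: 15.48
position: [0.6355, 0.1261, 0.0705]
tcp_rot: [0.999, -0.043, 0.002, -0.004]
force: [0.5, 11.7, 0.6]
grip_width: 0.346
```

Emit:
drive_tool([
  {"xyz":[0,0.03,0],"delta_rot":[0,0,0]},
  {"xyz":[0,0.02,0],"delta_rot":[0,0,0]},
  {"xyz":[0,0,0],"delta_rot":[0,0,0]},
])

```text
clock: 15.85
position: [0.6354, 0.1246, 0.0706]
tcp_rot: [0.999, -0.042, 0.002, -0.004]
force: [1.7, 12.7, 1.9]
grip_width: 0.347
```

Emit:
drive_tool([
  {"xyz":[0,0.03,0],"delta_rot":[0,0,0]},
  {"xyz":[0,0.02,0],"delta_rot":[0,0,0]},
  {"xyz":[0,0,0],"delta_rot":[0,0,0]},
])

```text
clock: 16.23
position: [0.6353, 0.1244, 0.0706]
tcp_rot: [0.999, -0.042, 0.002, -0.005]
force: [2.0, 15.9, 0.4]
grip_width: 0.352
```

Emit:
drive_tool([
  {"xyz":[0,0.03,0],"delta_rot":[0,0,0]},
  {"xyz":[0,0,0],"delta_rot":[0,0,0]},
  {"xyz":[0,0,0],"delta_rot":[0,0,0]},
])

```text
clock: 16.6
position: [0.6352, 0.1243, 0.0706]
tcp_rot: [0.999, -0.042, 0.002, -0.006]
force: [2.3, 17.9, -0.7]
grip_width: 0.353
```

The force climbs to 18 N with no further travel (0.3 mm over the last two moves), so the strip is on the stop. I'll relieve the preload before letting go.

Emit:
drive_tool([
  {"xyz":[0,-0.05,0],"delta_rot":[0,0,0]},
  {"xyz":[0,-0.05,0],"delta_rot":[0,0,0]},
  {"xyz":[0,0,0],"delta_rot":[0,0,0]},
])

```text
clock: 16.98
position: [0.6354, 0.1246, 0.0705]
tcp_rot: [0.999, -0.043, 0.002, -0.004]
force: [1.2, 10.9, 1.7]
grip_width: 0.349
```

Emit:
drive_tool([
  {"xyz":[0,-0.05,0.01],"delta_rot":[0,0,0]},
  {"xyz":[0,0,0],"delta_rot":[0,0,0]},
  {"xyz":[0,0,0],"delta_rot":[0,0,0]},
])

```text
clock: 17.35
position: [0.6356, 0.1249, 0.0704]
tcp_rot: [0.999, -0.043, 0.002, -0.003]
force: [-1.0, 8.2, 6.1]
grip_width: 0.349
```

Emit:
drive_tool([
  {"xyz":[0,-0.05,0],"delta_rot":[0,0,0]},
  {"xyz":[0,-0.03,0],"delta_rot":[0,0,0]},
  {"xyz":[0,0,0],"delta_rot":[0,0,0]},
])

```text
clock: 17.73
position: [0.6357, 0.1252, 0.0704]
tcp_rot: [0.999, -0.044, 0.001, -0.001]
force: [-1.9, 2.1, 9.4]
grip_width: 0.345
```

Emit:
drive_tool([
  {"xyz":[0,0,0],"delta_rot":[0,0,0]},
  {"xyz":[0,0,0],"delta_rot":[0,0,0]},
  {"xyz":[0,0,0],"delta_rot":[0,0,0]},
  {"xyz":[0,0,0],"delta_rot":[0,0,0]},
], grip=0.0, grip_force=20)

```text
clock: 18.23
position: [0.6346, 0.1236, 0.0688]
tcp_rot: [0.999, -0.044, -0.0, 0.0]
force: [0.3, -0.5, 0.5]
grip_width: 0.498
```

```bash
python3 - <<'E'
from h import *
s=status.read_state();print(s['force'],s['grip_width'],s['position'],s['tcp_rot'])
E
```

```text
[ 0.28829798 -0.46501613  0.47051025] 0.49775174320363086 [0.63463608 0.12362552 0.06881972] [ 9.99010316e-01 -4.44783821e-02 -2.00793613e-04  1.49213121e-04]
```

Released cleanly with no force left. Now straight up and clear, then a check.

Emit:
drive_tool([
  {"xyz":[0,0,-0.2],"delta_rot":[0,0,0]},
  {"xyz":[0,0,-0.5],"delta_rot":[0,0,0]},
  {"xyz":[0,0,-0.9],"delta_rot":[0,0,0]},
  {"xyz":[0,0,-0.9],"delta_rot":[0,0,0]},
  {"xyz":[-0.5,0,-0.9],"delta_rot":[0,0,0]},
])

```text
clock: 18.85
position: [0.6159, 0.1255, 0.208]
tcp_rot: [0.999, -0.045, 0.001, -0.0]
force: [-0.5, -0.7, -0.0]
grip_width: 0.501
```

Emit:
drive_tool([
  {"xyz":[-0.9,0,-0.5],"delta_rot":[0,0,0]},
  {"xyz":[-0.9,0,-0.5],"delta_rot":[0,0,0]},
  {"xyz":[0,0,0],"delta_rot":[0,0,0]},
  {"xyz":[0,0,0],"delta_rot":[0,0,0]},
])

```text
clock: 19.35
position: [0.5438, 0.1319, 0.2462]
tcp_rot: [0.999, -0.044, 0.001, -0.0]
force: [1.1, -0.3, -0.6]
grip_width: 0.499
```

```bash
python3 - <<'E'
from h import *
st=status.read_state(); p=imaging.read_camera('wrist'); s=imaging.read_camera('scene')
a=p['pixels'][0:260,120:620]; b=s['pixels'][150:300,200:500]
f=np.vstack([cv2.resize(a,(600,312)),cv2.resize(b,(576,288),interpolation=cv2.INTER_CUBIC) if 0 else cv2.resize(b,(600,288))])
cv2.imwrite('pics/fin.png',f[:,:,::-1]); print(st['position'],st['force'])
E
```

```text
[0.54378523 0.13190317 0.24615595] [ 1.12467066 -0.31609973 -0.59822491]
```

View pics/fin.png

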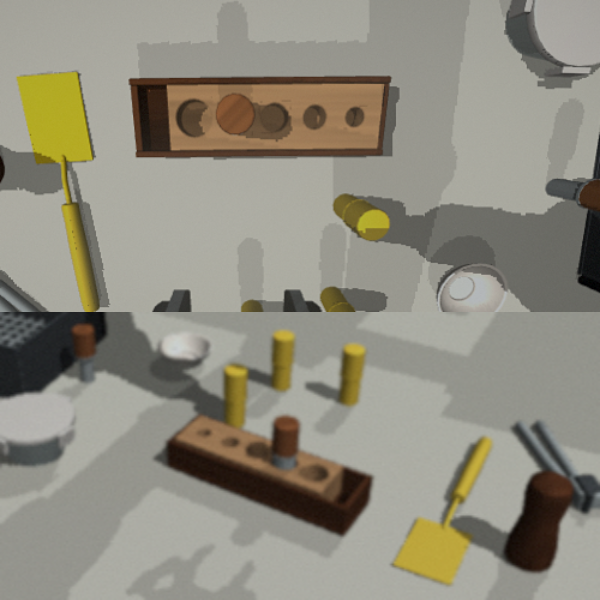

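The picture shows the corer upright in the fourth (28 mm) hole. There is no gap at the small-hole end, the trough is open at the far end, and everything else stands as before.

```bash
python3 -c "
from rig import job
print(job.sign_off())"
```

```text
the job is handed in; nothing more can be done
None
```

The lone corer is put away and the job is handed in. It was corer_b, the 28 mm one; the look-alike with the thinner shank stayed beside the air fryer basket.

- **Seating:** I set the corer in the 28 mm hole with the strip still pulled out. It went in without resistance and touched bottom at the expected floor height, with at most about 12 N of downward push. I picked the hole from the camera pictures and tried no others by feel.
- **Sliding:** The strip moved about 21 mm at around 12 N. At the stop the force rose to 18 N with almost no further travel, below the 30 N limit. I eased the push off and let go.
- **Last checks:** The final pictures show the corer upright in the fourth hole, no gap at the small-hole end, and everything else in view undisturbed. The gripper is clear, with only about 1 N showing on the wrist sensor. It took about 19.5 s.

No check failed. An early estimate from the pictures put the slide at 17 to 22 mm, and the measured travel falls within it.

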